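Close a tub of screws under its sprung hold-down lever

ROBOT

A 6-joint arm with a two-finger parallel gripper is mounted at the origin on the work surface. World frame = base frame: x ahead of the robot, y to its left, z up, the work surface at z = 0. Lengths are in m, angles in rad, forces in N, time in s.
With the tool pointing down it reaches from about 0.3 to 0.875 m from the base axis. Payload 6.4 kg.
Tool frame: the origin (TCP) lies at the very end of the fingers, on their centre line; the grasp point (between the pads) lies 19 mm behind it; z points along the fingers, y is the line along which they close (so a half turn about z gives the same grasp; the last joint's range is limited). The gripper opens to 85 mm and grips with 20 to 120 N. Pads are 22 mm wide; open, the fingers measure 114 mm over their backs; the gripper's body (76 mm by 85 mm) begins 54 mm behind the grasp point. The pads swing forward as they close: fully open they stand 13 mm farther back than shut.
Start: joints at [1.115, 0.181, 1.607, -0, 1.354, -0.206], TCP at [0.142, 0.557, 0.231] pointing down, gripper open.
Joint ranges: [-2.99, 2.99], [-0.89, 2.07], [0.3, 2.58], [-1.14, 4.28], [0, 2.63], [-3.12, 3.12]. Speed limits (rad/s): [2.57, 2.57, 3.01, 3.14, 3.14, 3.14].

INTERFACE

Orientations are given as a unit quaternion [w, x, y, z].
In Python, from cell import robot gives the robot as it stands.
- The arm moves only by the tool drive_tool, never from a script. Its arguments are lists of equal length, an entry for each row: "claw": the finger opening in mm, from 0 to 85.4; "offset": the shift along the world's x, y, z normalised to -1 to 1, where 1 is 0.03 m, a list of three; "spin": the turn about the world's z normalised to -1 to 1, where 1 is 0.1 rad. In form: {"claw": [claw, ...], "offset": [[x, y, z], ...], "spin": [spin, ...]}. A call has 1 to 12 rows; each row shifts and turns the commanded pose from where the row before left it; what a row does not reach is not made up. A row lasts 1/12 s, in which the tool goes at most 41.7 mm and 7.16 degrees, less where a joint would pass 70% of its speed; a pose out of reach is approached as far as the arm can. A call with a number of a shift or a turn outside -1 to 1 is refused whole. A call with a gripper value outside its range is refused whole. The fingers move at their own pace and stop on an object; "squeeze" is the grip in N (left out, the last holds). Time passes only in rows, so rows that do not move let the fingers close. It gives the time, the measured TCP pose, the force, the opening and the grip force at its end, in the units of the state.
- robot.observe(): the state, without advancing time (a new reading comes with each control period).
- robot.camera(name): name is "side" or "top" or "wrist"; returns a dict with "color" (384x512x3 uint8, red, green, blue), "z_map" (384x512 float32, m along the optical axis (not along the pixel's ray), 0 where there is no reading), "camera_matrix" (3x3 intrinsics, pixels), "pose" (4x4, takes a point from camera to world coordinates). Camera axes: x right, y down, z forward; pixel columns grow to the right and rows downward; lengths in m; the calibration is good to about 2 mm. The wrist camera is an equidistant fisheye: a pixel r from the principal point sees the ray r / f radians off the axis. A picture is of the moment at which its call begins.
- robot.close_job(): hands the job in; it is judged then, once.
Trained networks look in a picture, given as the dict that the camera call returned (one of the last four; its "shot" number tells which), for a name from the list of things; names that differ only in an ending like _2 or _b are one class to them, and where a whole thing is asked for, a point or a joint stands for the part that bears it (a point fixed in the world has none). Each returns a list of dicts, best first, with "confidence" (0 to 1); they miss things now and then, are a little off and sometimes report something else, mostly with a low value. They report only what shows in the picture. A call takes as long as a camera call. They do not tell look-alikes from the thing itself.
- robot.recognise(label, picture): "at" ([x, y, z] in m, in world coordinates, good to about 4 mm: the middle of the surface that is visible of it).
- robot.cut_out(label, picture): "pixels" (384x512 bool, what is visible of it).
- robot.spot_point(label, picture): "at" ([x, y, z] in m, in world coordinates, good to about 4 mm: a listed point, or the origin of a listed thing).
The state is a dict: "clock": time; "joint_positions": joint angles; "joint_velocities": joint speeds; "tau": joint torques, N m; "eef_pos": TCP position; "orientation": TCP orientation; "force": force on the tool from outside, world axes, zero at the start; "moment": the same for the moment, N m; "grip_width": finger opening in m; "grasp_force": force on a finger pad.
Only numpy, scipy, OpenCV 4.12 (cv2) and the standard library are available. Lean on these libraries where they do the work, as an engineer would, in place of code of your own. Each camera call takes 0.05 s, during which the arm holds its last target. There are 200 camera calls.

TASK

Close the blue tub of screws for delivery: put the scoop that lies across it flat into the long green tray, then set the large blue lid on the tub so that it sits seated and level. Then press the stand's red-tipped sprung lever all the way down until it snaps over and stays down by itself, and leave it so, with the orange lid, the green can, the carton and the yellow tape roll left where they stand.

Things in the scene. Friction and masses are not known exactly. Their poses are not given: they have to be found in the camera images.
- stand: Grey steel base plate fixed to the counter, 225 (x, from -100 to +125) by 185 (y, from -80 to +105) by 10 mm thick, carrying the open blue screw tub and the lever's fork post. Origin on the tub's axis at counter height, z up. Its +x axis points from the tub to the fork post side; the post stands at x +100, y +85 mm (34 by 31 mm, 130 mm high).
- tub_rim (a point): Centre of the tub's mouth, level with the rim, 100 mm above the counter; axes as stand. Round tub, 120 mm outside and 112 mm inside diameter at the rim, wall 4 mm; screws fill it to 50 mm below the rim.
- lever (a joint): Angle of the sprung lever (rad): 0 = up (it leans 1.1 rad above level, tip towards the stand's -x), 1.1 = fully down and level. It springs back up if let go before about 0.97; beyond that it snaps over and stays at 1.1. Pressing takes at most about 12 N at the red pad.
- lever_hinge (a point): Hinge of the lever, at x +100, y +85, z 116 mm of stand; hinge axis along the stand's y, axes as stand. The lever moves in the upright plane y = +85 mm of the stand. It is a 14 mm square steel bar running from the hinge to a red pad; 100 mm from the hinge a steel tab 16 mm wide reaches 36 mm sideways towards the tub, and when the lever is down lies 1.5 mm above the seated lid's edge.
- lever_pad (a point): Centre of the upper face of the lever's red pad (50 along the lever, 40 wide, 14 mm thick), 150 mm from the hinge along the lever, 7 mm above and 8 mm outward of its centre line (at y +93 mm of stand, top at z 273 mm when up); it turns with the lever. Its x axis points along the lever to the hinge, its z axis out of the pad's upper face.
- lid: Large blue loose lid for the tub: flange 128 mm diameter, 7 mm thick, over a plug 104 mm diameter, 10 mm deep that goes inside the rim; on top a black bar handle 64 (x) by 20 (y) by 35 mm high. Overall 52 mm high. Origin at the centre of the plug's underside (10 mm below the rim when seated), z up.
- scoop: Hand scoop lying flat across the tub: black handle 20 wide by 16 mm high from x -105 to +15 mm, aluminium blade 60 wide, 18 mm high from x +15 to +95 mm. 200 mm long. Origin on its underside, near its centre of mass, x towards the blade, z up.
- tray: Long green tray fixed to the counter, 250 (x) by 130 (y) by 35 mm high, walls and floor 4 mm. Origin at the centre of its underside.
- small_lid: Orange lid of another tub, bystander: flange 96 mm diameter, the same build and bar handle as the blue lid, 52 mm high. Origin at the centre of its underside.
- can: Green can standing upright, bystander: 66 mm diameter, 150 mm high. Origin at the centre of its underside.
- carton: Brown carton, bystander: 60 (x) by 130 (y) by 60 mm high, behind the lever post. Origin at the centre of its underside.
- tape_roll: Yellow roll of tape lying flat, bystander: 90 mm diameter, 48 mm high, on the lever tip's side of the stand. Origin at the centre of its underside.
Mind the look-alikes: they are no part of the job. Several things look just like the lid: the one meant starts farthest to the robot's left. What is shaped like the scoop but turquoise is not meant.

How it is judged:
By the outcome, as a careful person would: the job done as asked, in the order asked, and still so for the second after the job is handed in, with the robot touching nothing.
It also fails if it takes over 72 s, if anything falls off the work surface, if the arm or the gripper's body presses on something with over 40 N, if the wrist force passes 120 N, or if a joint passes its speed limit or range.

## Working session

There is one attempt and no reset: what is moved stays moved. The work goes in short steps, Python scripts to look and compute and a tool call to move; the robot and the scene stay as the last step left them, time stands still between calls to the robot, and variables do not carry over. Pictures are saved under pics/ and viewed, at most 10 in all, crops included, and the job is handed in when it is done.

Besides the shell and the picture viewer there is one more tool, called in YAML: its name, and indented under it one key for each argument. drive_tool: Moves the arm, as the interface text tells. Scaled input: -1 to 1 covers 0.03 m each way for a shift and 0.1 rad each way for a turn. Its arguments: {"type":"object","properties":{"claw":{"type":"array"},"offset":{"type":"array"},"spin":{"type":"array"},"squeeze":{"type":"number"}},"required":["claw","offset","spin"]}

```bash
mkdir -p pics
cat > h.py <<'E'
import numpy as np, cv2
from cell import robot
def grab(n):
    return robot.camera(n)
def save(p,name,crop=None,s=1):
    im=cv2.cvtColor(p["color"],cv2.COLOR_RGB2BGR)
    if crop: x0,y0,x1,y1=crop; im=im[y0:y1,x0:x1]
    cv2.imwrite("pics/"+name,cv2.resize(im,None,fx=s,fy=s,interpolation=cv2.INTER_CUBIC))
def pts(p):
    K=p["camera_matrix"];z=p["z_map"];v,u=np.mgrid[:384,:512]
    P=np.stack([(u-K[0,2])/K[0,0]*z,(v-K[1,2])/K[1,1]*z,z],-1)
    W=P@p["pose"][:3,:3].T+p["pose"][:3,3]; W[z==0]=np.nan
    return W
def px(p,w):
    c=p["pose"][:3,:3].T@(np.array(w)-p["pose"][:3,3]);K=p["camera_matrix"]
    return (K@c/c[2])[:2].round()
E
python3 - <<'E'
from h import *
t=grab("top");s=grab("side")
im=np.hstack([t["color"],s["color"]])
cv2.imwrite("pics/a.png",cv2.cvtColor(cv2.resize(im[:,:512],(800,600)),cv2.COLOR_RGB2BGR))
cv2.imwrite("pics/b.png",cv2.cvtColor(cv2.resize(im[:,512:],(800,600)),cv2.COLOR_RGB2BGR))
np.set_printoptions(precision=3,suppress=True)
for l in ["stand","tub_rim","lever_hinge","lever_pad","lid","scoop","tray","small_lid","can","carton","tape_roll"]:
    for n,p in (("t",t),("s",s)):
        for d in robot.spot_point(l,p): print(l,n,np.array(d["at"]),round(d["confidence"],2),px(p,d["at"]))
print(t["pose"],s["pose"]);print(robot.observe())
E
```

```text
stand t [ 0.451 -0.271 -0.001] 0.95 [310. 212.]
stand s [ 0.451 -0.275 -0.002] 0.81 [272. 269.]
tub_rim t [ 0.448 -0.273  0.1  ] 0.68 [315. 212.]
tub_rim t [ 0.45  -0.271  0.001] 0.6 [310. 213.]
tub_rim s [ 0.446 -0.265  0.1  ] 0.67 [270. 248.]
lever_hinge t [ 0.577 -0.002  0.001] 0.36 [239. 178.]
lever_hinge s [ 0.57  -0.23   0.119] 0.57 [293. 222.]
lever_pad t [ 0.518 -0.202  0.25 ] 0.65 [299. 187.]
lever_pad s [ 0.522 -0.197  0.252] 0.66 [277. 193.]
lever_pad s [ 0.444 -0.265  0.102] 0.65 [269. 248.]
lid t [0.703 0.009 0.002] 0.96 [237. 145.]
lid t [ 0.755 -0.176 -0.002] 0.86 [286. 132.]
lid t [ 0.6   -0.487  0.   ] 0.83 [367. 174.]
lid t [ 0.574 -0.002  0.002] 0.68 [239. 179.]
lid t [ 0.522 -0.201  0.252] 0.62 [298. 186.]
lid s [ 0.754 -0.178  0.001] 0.89 [319. 216.]
lid s [ 0.598 -0.489 -0.001] 0.71 [349. 291.]
lid s [ 0.703  0.004 -0.003] 0.65 [279. 196.]
scoop t [ 0.453 -0.282  0.106] 0.92 [317. 211.]
scoop t [ 0.396 -0.538 -0.004] 0.67 [381. 228.]
scoop s [ 0.401 -0.542 -0.   ] 0.66 [314. 336.]
scoop s [ 0.458 -0.28   0.1  ] 0.59 [276. 250.]
tray t [0.505 0.258 0.004] 0.89 [1
[... 422 characters left out ...]
.094  0.359]
 [-1.    -0.017 -0.022 -0.058]
 [ 0.023 -0.093 -0.995  1.746]
 [ 0.     0.     0.     1.   ]] [[ 0.814 -0.387  0.434 -0.117]
 [-0.581 -0.543  0.606 -0.958]
 [ 0.001 -0.746 -0.666  1.138]
 [ 0.     0.     0.     1.   ]]
{'clock': 1.2, 'joint_positions': array([ 1.115,  0.181,  1.607,  0.   ,  1.354, -0.206]), 'joint_velocities': array([0.001, 0.001, 0.   , 0.   , 0.001, 0.   ]), 'tau': array([ -0.   , -44.485, -35.168,  -0.   ,   0.001,  -0.   ]), 'eef_pos': array([0.142, 0.557, 0.231]), 'orientation': array([-0.   ,  0.125,  0.992, -0.   ]), 'force': array([-1.24 , -0.075,  0.259]), 'moment': array([-0.015, -0.013, -0.025]), 'grasp_force': 0.0, 'grip_width': 0.08527174811682221}
```

View pics/a.png

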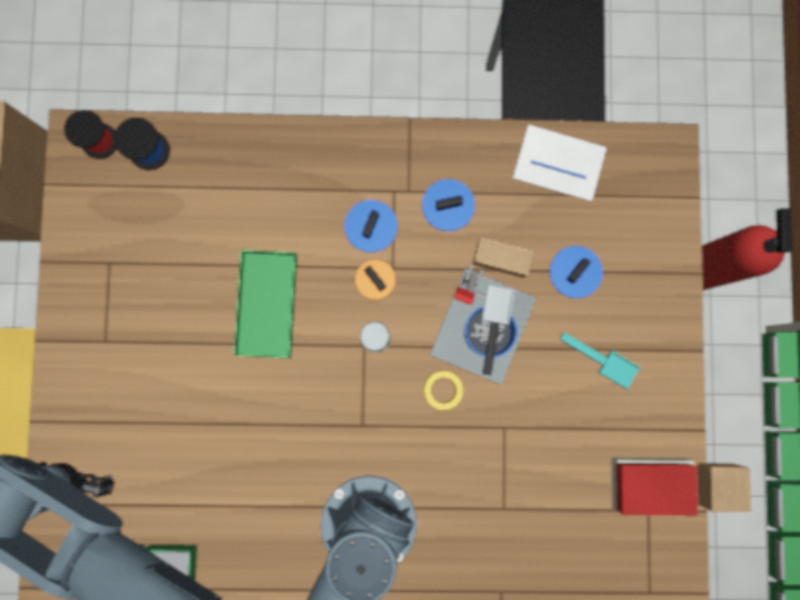

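View pics/b.png

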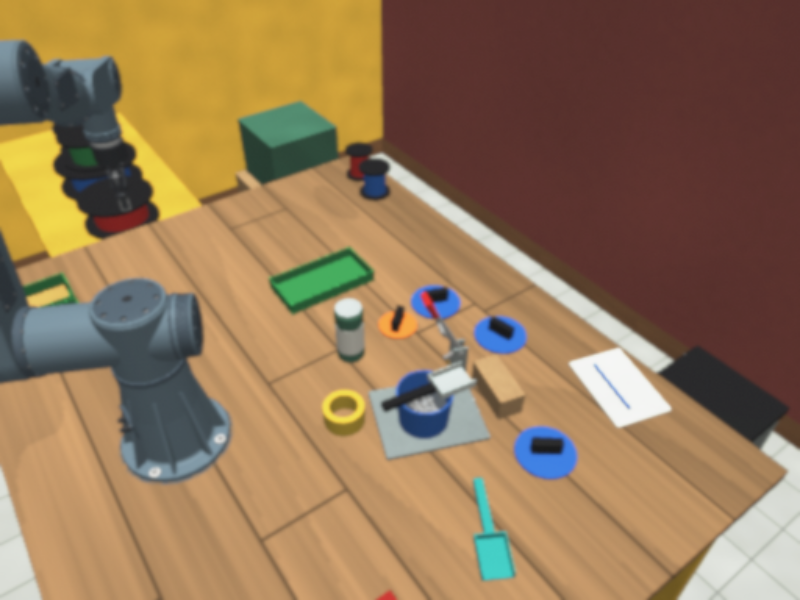

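The tops view shows three blue lids at (800×600 px) A (370,225), B (448,204) and C (576,271). In the top view robot-left (+y) is image-left, so A, at about (0.703, 0.007), is the lid meant. The grey scoop at (490,335) is on the tub; the turquoise one at (605,360) is not meant. Next I confirm A in a crop and fit the geometry from depth.

```bash
cat > m.py <<'E'
from h import *
from scipy.optimize import least_squares
np.set_printoptions(precision=4,suppress=True)
def rect(P):
    (c,s,a)=cv2.minAreaRect((P[:,:2]*1000).astype(np.float32))
    if s[0]<s[1]: a+=90; s=s[::-1]
    return np.array(c)/1000,np.array(s),(a+90)%180-90
def near(W,c,r,z0,z1):
    q=W.reshape(-1,3);m=(np.hypot(q[:,0]-c[0],q[:,1]-c[1])<r)&(q[:,2]>z0)&(q[:,2]<z1)
    return q[m]
def circ(P,r):
    f=lambda c:np.hypot(P[:,0]-c[0],P[:,1]-c[1])-r
    return least_squares(f,P[:,:2].mean(0),loss="soft_l1",f_scale=.002).x
E
python3 - <<'E'
from m import *
t=grab("top");s=grab("side")
save(t,"c.png",(210,110,430,260),3.6)
for n,p in(("t",t),("s",s)):
    W=pts(p)
    print(n,"z table",np.nanmedian(near(W,(.6,.1),.03,-.05,.05)[:,2]))
    f=near(W,(.703,.007),.08,.012,.028);print(" lid flange",len(f),rect(f),np.median(f[:,2]))
    h=near(W,(.703,.007),.06,.04,.07);print(" handle",len(h),rect(h),h.mean(0))
    b=near(W,(.45,-.27),.2,.005,.015);print(" plate",len(b),rect(b),np.median(b[:,2]))
    r=near(W,(.449,-.27),.07,.085,.105);rr=np.hypot(r[:,0]-.449,r[:,1]+.27);r=r[rr>.052]
    print(" rim",len(r),circ(r,.058))
    g=near(W,(.453,-.28),.14,.106,.13);g=g[(abs(g[:,0]-.453)<.12)&(g[:,1]<-.23)];print(" scoop",len(g),rect(g),np.median(g[:,2]))
    k=robot.cut_out("scoop",p)
    for d in k[:2]:
        q=W[d["pixels"]];q=q[~np.isnan(q[:,0])];q=q[q[:,2]>.09]
        if len(q)>30: print(" scoopmask",d["confidence"],len(q),rect(q),q.mean(0))
    po=near(W,(.57,-.23),.04,.11,.14);print(" post",len(po),rect(po) if len(po)>4 else 0)
    tr=near(W,(.506,.255),.18,.025,.045);print(" tray",len(tr),rect(tr))
E
```

```text
t z table 0.0007812646687026525
 lid flange 708 (array([0.7023, 0.0076]), array([125.6137, 125.3629]), 66.51995086669922) 0.018040594942062116
 handle 99 (array([0.7018, 0.0076]), array([64.6984, 20.2857]), -20.72972869873047) [0.7008 0.0075 0.0516]
 plate 1916 (array([ 0.4401, -0.2678]), array([392.0654, 376.9666]), 75.86700439453125) 0.008677650734225995
 rim 157 [ 0.4504 -0.2716]
 scoop 368 (array([ 0.4625, -0.2781]), array([219.551 ,  84.3503]), -0.35601806640625) 0.11491765993274494
 scoopmask 0.68 597 (array([ 0.45  , -0.2803]), array([199.3141,  64.8295]), -8.048072814941406) [ 0.475  -0.2814  0.1092]
 post 56 (array([ 0.5699, -0.2403]), array([57.8226, 33.3445]), 70.50715637207031)
 tray 295 (array([0.5094, 0.2515]), array([249.763 , 131.5024]), -1.7331085205078125)
s z table -0.0013594326373986831
 lid flange 315 (array([0.6993, 0.005 ]), array([126.1393, 124.4871]), 30.881019592285156) 0.01663563948384139
 handle 68 (array([0.6987, 0.0034]), array([62.8929, 26.6992]), -30.023693084716797) [0.6999 0.0015 0.0495]
 plate 1719 (array([ 0.4355, -0.2745]), array([389.9862, 357.2251]), -85.68984603881836) 0.009448573076131117
 rim 230 [ 0.4478 -0.2745]
 scoop 465 (array([ 0.4625, -0.2874]), array([227.8024,  88.3848]), 5.436691761016846) 0.11473595086311072
 scoopmask 0.82 646 (array([ 0.4466, -0.2803]), array([202.1676,  64.6485]), -8.193153381347656) [ 0.4685 -0.2821  0.1096]
 post 94 (array([ 0.5632, -0.2393]), array([53.9043, 39.1918]), 63.355560302734375)
 tray 305 (array([0.5063, 0.249 ]), array([252.5244, 142.8764]), -1.5778274536132812)
```

View pics/c.png

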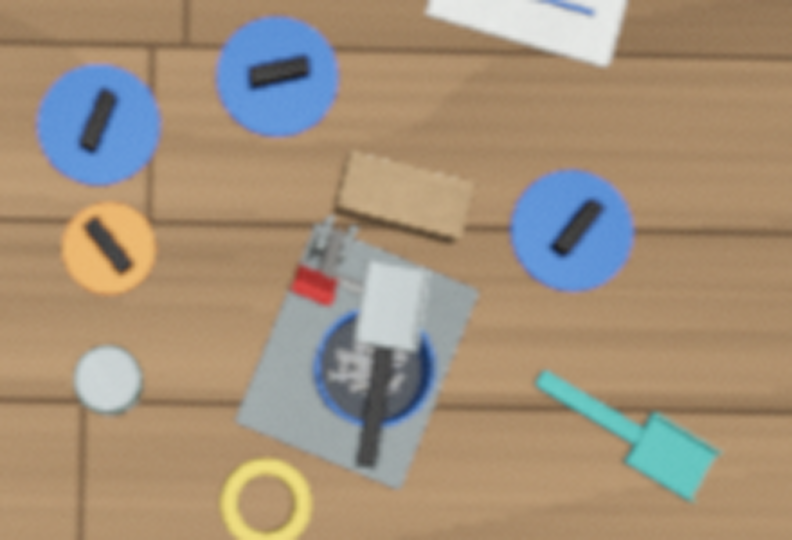

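Crop confirms A: blue lid with the black bar at crop px (98,124), farthest left. It is larger than the orange one at (107,248), and it is not lid B (278,76) or C (572,230). Scoop first.

drive_tool:
  claw: [40,40,40,40,40,40,40,40,40,40,40,40]
  offset:
    - [0.82,-0.967,0.333]
    - [0.82,-0.967,0.333]
    - [0.82,-0.967,0.333]
    - [0.82,-0.967,0.333]
    - [0.82,-0.967,0.333]
    - [0.82,-0.967,0.333]
    - [0.82,-0.967,0.333]
    - [0.82,-0.967,0.333]
    - [0.82,-0.967,0.333]
    - [0.82,-0.967,0.333]
    - [0.82,-0.967,0.333]
    - [0.82,-0.967,0.333]
  spin: [0.1,0.1,0.1,0.1,0.1,0.1,0.1,0.1,0.1,0.1,0.1,0]
  squeeze: 60

```text
clock: 2.4
eef_pos: [0.4382, 0.2074, 0.352]
orientation: [0.0, 0.07, 0.998, 0.0]
force: [0.2, 0.9, 0.0]
grip_width: 0.0401
grasp_force: 0.0
```

drive_tool:
  claw: [40,40,40,40,40,40,40,40,40,40,40,40]
  offset:
    - [0,-0.967,0]
    - [0,-0.967,0]
    - [0,-0.967,0]
    - [0,-0.967,0]
    - [0,-0.967,0]
    - [0,-0.967,0]
    - [0,-0.967,0]
    - [0,-0.967,0]
    - [0,-0.967,0]
    - [0,-0.967,0]
    - [0,-0.967,0]
    - [0,-0.967,0]
  spin: [0,0,0,0,0,0,0,0,0,0,0,0]

```text
clock: 3.4
eef_pos: [0.4371, -0.1405, 0.3514]
orientation: [0.0, 0.07, 0.998, -0.0]
force: [0.3, 0.1, -0.3]
grip_width: 0.0401
grasp_force: 0.0
```

drive_tool:
  claw: [40,40,40,40,40,40,40]
  offset:
    - [0,-0.92,-0.3]
    - [0,-0.92,-0.3]
    - [0,-0.92,-0.3]
    - [0,-0.92,-0.3]
    - [0,-0.92,-0.3]
    - [0,0,0]
    - [0,0,0]
  spin: [0,0,0,0,0,0,0]

```text
clock: 3.98
eef_pos: [0.4367, -0.2779, 0.3052]
orientation: [-0.001, 0.071, 0.997, 0.001]
force: [0.6, -0.6, 0.0]
grip_width: 0.0399
grasp_force: 0.0
```

```bash
cat >> h.py <<'E'
def ptsw(p):
    K=p["camera_matrix"];z=p["z_map"];v,u=np.mgrid[:384,:512]
    x=(u-K[0,2])/K[0,0];y=(v-K[1,2])/K[1,1];r=np.hypot(x,y)+1e-9;k=np.tan(np.minimum(r,1.5))/r
    W=np.stack([x*k*z,y*k*z,z],-1)@p["pose"][:3,:3].T+p["pose"][:3,3]; W[(z==0)|(r>1.3)]=np.nan
    return W
E
python3 - <<'E'
from m import *
p=grab("wrist");save(p,"d.png",None,1.5)
W=ptsw(p);o=robot.observe();print(o["eef_pos"],o["joint_positions"])
r=near(W,(.449,-.273),.075,.09,.103);rr=np.hypot(r[:,0]-.449,r[:,1]+.273);r=r[rr>.05];print(len(r),circ(r,.058))
for d in robot.cut_out("scoop",p)[:2]:
    q=W[d["pixels"]];q=q[~np.isnan(q[:,0])];q=q[(q[:,2]>.095)&(q[:,2]<.13)]
    if len(q)>30: print(d["confidence"],len(q),rect(q),np.median(q[:,2]))
b=near(W,(.45,-.27),.17,.006,.015);print(len(b),np.median(b[:,2]),b.min(0),b.max(0))
E
```

```text
[ 0.4371 -0.2771  0.3059] [-0.7948 -0.0037  1.6555  0.0003  1.491  -2.2248]
1171 [ 0.4496 -0.2713]
0.55 4687 (array([ 0.45 , -0.275]), array([199.9214,  60.4099]), -9.317939758300781) 0.10973223438155161
7784 0.01026360367533441 [ 0.2923 -0.3889  0.0061] [ 0.6115 -0.1384  0.015 ]
```

View pics/d.png

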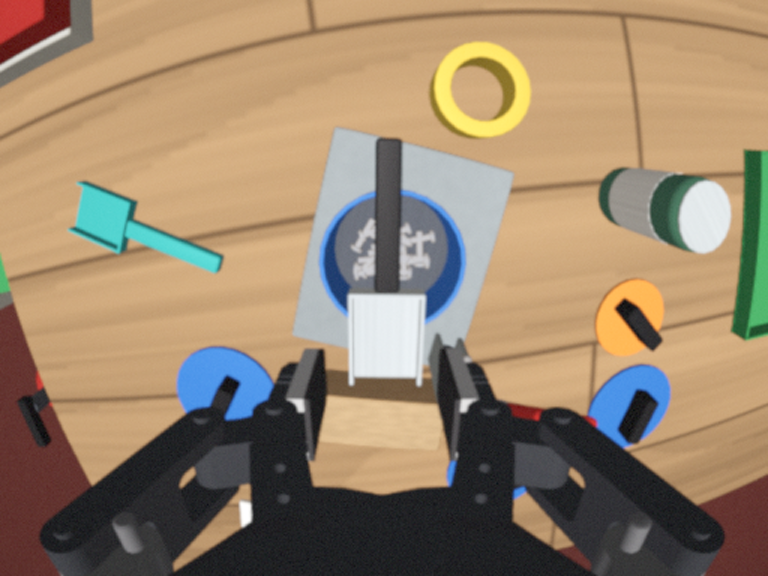

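drive_tool:
  claw: [40,40,40,40,40,40,40,40,40]
  offset:
    - [0.1,0.03,-1]
    - [0,0,-1]
    - [0,0,-1]
    - [0,0,-1]
    - [0,0,-1]
    - [0,0,-0.9]
    - [0,0,-0.6]
    - [0,0,-0.45]
    - [0,0,0]
  spin: [-0.1,0,0,0,0,0,0,0,0]

```text
clock: 4.83
eef_pos: [0.4393, -0.2736, 0.0954]
orientation: [-0.002, 0.074, 0.997, 0.002]
force: [-0.5, 0.6, -0.4]
grip_width: 0.0398
grasp_force: 0.0
```

drive_tool:
  claw: [10,10,10,10,10,10]
  offset:
    - [0,0,0]
    - [0,0,0]
    - [0,0,0]
    - [0,0,0]
    - [0,0,0]
    - [0,0,0]
  spin: [0,0,0,0,0,0]
  squeeze: 60

```text
clock: 5.33
eef_pos: [0.4413, -0.2766, 0.0992]
orientation: [0.001, 0.075, 0.997, -0.001]
force: [-0.3, 3.0, 6.6]
grip_width: 0.0188
grasp_force: 61.1
```

drive_tool:
  claw: [10,10,10,10,10,10,10,10,10,10,10]
  offset:
    - [0,0,0.3]
    - [0,0,0.6]
    - [0,0,0.9]
    - [0,0,0.9]
    - [0,0,0.9]
    - [0,0,0.9]
    - [0,0,0.9]
    - [0,0,0.9]
    - [0,0,0.9]
    - [0,0,0.9]
    - [0,0,0.4]
  spin: [0,0,0,0,0,0,0,0,0,0,0]

```text
clock: 6.25
eef_pos: [0.4408, -0.277, 0.3572]
orientation: [0.002, 0.075, 0.997, -0.002]
force: [1.0, -0.0, -1.5]
grip_width: 0.0182
grasp_force: 60.1
```

drive_tool:
  claw: [10,10,10,10,10,10,10,10,10,10,10,10]
  offset:
    - [0.1,0.5,0]
    - [0.1,0.9,0]
    - [0.1,0.9,0]
    - [0.1,0.9,0]
    - [0.1,0.9,0]
    - [0.1,0.9,0]
    - [0.1,0.9,0]
    - [0.1,0.9,0]
    - [0.1,0.9,0]
    - [0.1,0.9,0]
    - [0.1,0.9,0]
    - [0.1,0.9,0]
  spin: [0.1,0.1,0.1,0.1,0.1,0.1,0.1,0.1,0.1,0.1,0.1,0.1]

```text
clock: 7.25
eef_pos: [0.4758, 0.0371, 0.3521]
orientation: [-0.001, 0.015, 1.0, -0.0]
force: [0.5, -0.2, -1.2]
grip_width: 0.0185
grasp_force: 60.0
```

drive_tool:
  claw: [10,10,10,10,10,10,10,10,10,10,10]
  offset:
    - [0.1,0.89,0]
    - [0.1,0.89,0]
    - [0.1,0.89,0]
    - [0.1,0.89,-0.6]
    - [0.1,0.89,-0.9]
    - [0.1,0.89,-0.9]
    - [0.1,0.89,-0.9]
    - [0,0.87,-0.9]
    - [0,0,-0.9]
    - [0,0,-0.9]
    - [0,0,0]
  spin: [0,0,0,0,0,0,0,0,0,0,0]

```text
clock: 8.17
eef_pos: [0.4927, 0.2481, 0.1659]
orientation: [-0.006, 0.014, 1.0, -0.002]
force: [-1.3, -1.2, -2.9]
grip_width: 0.0186
grasp_force: 60.0
```

Run:
```python
from m import *
p=grab("side");save(p,"e.png",(130,100,290,220),4)
W=pts(p);print(robot.observe()["eef_pos"])
t=grab("top");Wt=pts(t)
for n,W in(("s",W),("t",Wt)):
    q=near(W,(.508,.25),.13,.09,.2)
    tr=near(W,(.506,.252),.17,.02,.045);print(n,"tray",rect(tr))
for n,p,W in(("t",t,Wt),):
  for d in robot.cut_out("scoop",p)[:3]:
    q=W[d["pixels"]];q=q[~np.isnan(q[:,0])];print(n,d["confidence"],len(q),rect(q),q.mean(0),np.percentile(q[:,2],[5,95]))
```

```text
[0.4944 0.2482 0.1691]
s tray (array([0.5058, 0.2485]), array([251.891 , 143.2352]), -1.856170654296875)
t tray (array([0.5103, 0.2512]), array([249.268 , 131.6758]), -1.633697509765625)
t 0.93 535 (array([ 0.3968, -0.5411]), array([204.544,  66.018]), 61.1124153137207) [ 0.3841 -0.562   0.0087] [-0.0023  0.0208]
t 0.71 194 (array([0.5799, 0.2297]), array([114.6177,  40.2793]), 14.843363761901855) [0.5713 0.2308 0.1715] [0.1659 0.1887]
```

View pics/e.png

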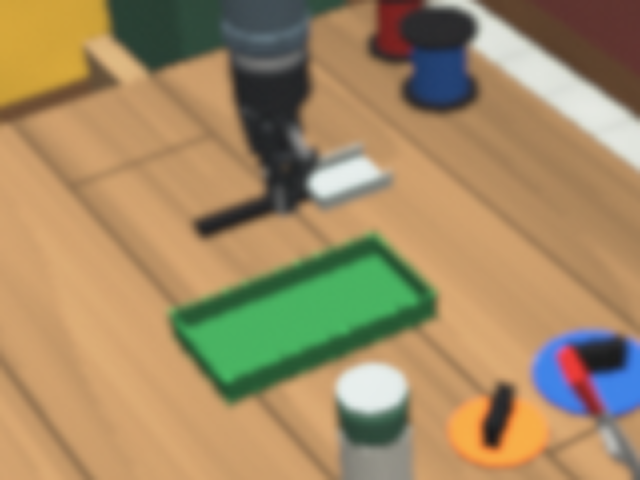

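drive_tool:
  claw: [10,10,10,10,10,10,10,10,10]
  offset:
    - [0.1,0.06,-0.9]
    - [0,0,-0.9]
    - [0,0,-0.9]
    - [0,0,-0.9]
    - [0,0,-0.9]
    - [0,0,-0.3]
    - [0,0,-0.27]
    - [0,0,-0.2]
    - [0,0,0]
  spin: [0,0,0,0,0,0,0,0,0]

```text
clock: 9.07
eef_pos: [0.5013, 0.2507, 0.0154]
orientation: [0.001, 0.015, 1.0, 0.0]
force: [-0.3, 0.2, -1.7]
grip_width: 0.0186
grasp_force: 60.0
```

drive_tool:
  claw: [10,10,10,10,40,40,40,40]
  offset:
    - [0,0,-0.1]
    - [0,0,-0.1]
    - [0,0,-0.06]
    - [0,0,0]
    - [0,0,0]
    - [0,0,0]
    - [0,0,0]
    - [0,0,0]
  spin: [0,0,0,0,0,0,0,0]

```text
clock: 9.73
eef_pos: [0.5006, 0.2507, 0.0071]
orientation: [0.0, 0.015, 1.0, 0.0]
force: [0.6, 0.2, -0.3]
grip_width: 0.0401
grasp_force: 0.0
```

drive_tool:
  claw: [45,45,45,45,45,45,45,45,45,45,45,45]
  offset:
    - [0,0,0.4]
    - [0,0,0.8]
    - [0,0,1]
    - [0,0,1]
    - [0,0,1]
    - [0,0,1]
    - [0.8,-0.8,0]
    - [0.8,-0.8,0]
    - [0.8,-0.8,0]
    - [0.8,-0.8,0]
    - [0.8,-0.8,0]
    - [0.8,-0.8,0]
  spin: [0,0,0,0,0,0,-0.5,-0.5,-0.5,-0.5,-0.5,-0.5]

```text
clock: 10.73
eef_pos: [0.6454, 0.1054, 0.164]
orientation: [0.0, 0.165, 0.986, 0.0]
force: [1.4, 0.4, -0.0]
grip_width: 0.0448
grasp_force: 0.0
```

Run:
```python
from m import *
p=grab("side");save(p,"f.png",(130,100,290,220),3.5)
t=grab("top");W=pts(t);Ws=pts(p);o=robot.observe();print(o["eef_pos"],o["orientation"])
for d in robot.cut_out("scoop",t)[:3]:
    q=W[d["pixels"]];q=q[~np.isnan(q[:,0])];print(d["confidence"],len(q),rect(q),np.percentile(q[:,2],[5,50,95]))
q=near(Ws,(.508,.25),.09,.006,.06);print(np.percentile(q[:,2],[5,50,90,99]))
```

```text
[0.6476 0.1023 0.164 ] [ 0.0017  0.1671  0.9859 -0.0004]
0.8 490 (array([ 0.396 , -0.5402]), array([196.803 ,  61.4535]), 60.37445068359375) [-0.0023  0.0084  0.0218]
0.61 40 (array([0.5689, 0.2716]), array([74.1192,  9.3234]), 0.4945395886898041) [0.0007 0.0084 0.0207]
[0.0068 0.0176 0.031  0.0368]
```

View pics/f.png

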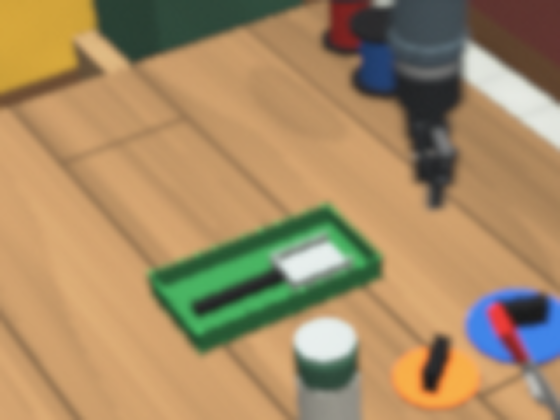

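Picture shows the scoop flat in the tray (crop 260,285). Now the lid.

drive_tool:
  claw: [45,45,45,45,45]
  offset:
    - [0.42,-0.75,0]
    - [0.42,-0.75,0]
    - [0.42,-0.75,0]
    - [0.42,-0.75,0]
    - [0,0,0]
  spin: [-0.1,-0.1,0,0,0]

```text
clock: 11.3
eef_pos: [0.6959, 0.0133, 0.1636]
orientation: [0.001, 0.175, 0.985, -0.001]
force: [-0.3, -1.0, -0.2]
grip_width: 0.0448
grasp_force: 0.0
```

Run:
```python
from m import *
p=grab("wrist");W=ptsw(p);o=robot.observe();print(o["eef_pos"],o["orientation"])
f=near(W,(.7,.006),.075,.012,.026);print("flange",len(f),rect(f),np.median(f[:,2]))
h=near(W,(.7,.006),.05,.042,.06);print("handle",len(h),rect(h),np.median(h[:,2]))
```

```text
[0.6949 0.0155 0.1633] [ 0.0002  0.1747  0.9846 -0.    ]
flange 9989 (array([0.7015, 0.009 ]), array([126.3707, 126.3555]), -62.71016883850098) 0.017299221437119983
handle 1467 (array([0.7016, 0.0097]), array([62.94  , 19.7898]), -20.722091674804688) 0.05217973470608456
```

drive_tool:
  claw: [45,45,45,45,45,45,45,45]
  offset:
    - [0.21,-0.2,-0.8]
    - [0,0,-0.9]
    - [0,0,-0.9]
    - [0,0,-0.9]
    - [0,0,-0.6]
    - [0,0,-0.37]
    - [0,0,-0.2]
    - [0,0,0]
  spin: [-0.1,0,0,0,0,0,0,0]

```text
clock: 12.02
eef_pos: [0.7, 0.0119, 0.0218]
orientation: [-0.001, 0.178, 0.984, 0.0]
force: [-1.7, -0.3, 0.4]
grip_width: 0.0451
grasp_force: 0.0
```

drive_tool:
  claw: [10,10,10,10,10,10]
  offset:
    - [0,0,0]
    - [0,0,0]
    - [0,0,0]
    - [0,0,0]
    - [0,0,0]
    - [0,0,0]
  spin: [0,0,0,0,0,0]
  squeeze: 90

```text
clock: 12.52
eef_pos: [0.7026, 0.0106, 0.025]
orientation: [0.002, 0.179, 0.984, 0.0]
force: [-0.8, 1.5, 7.0]
grip_width: 0.0185
grasp_force: 90.2
```

drive_tool:
  claw: [10,10,10,10,10,10,10,10,10,10,10,10]
  offset:
    - [0,0,0.4]
    - [0,0,0.9]
    - [0,0,1]
    - [0,0,1]
    - [0,0,1]
    - [0,0,1]
    - [0,0,1]
    - [0,0,1]
    - [0,0,1]
    - [0,0,1]
    - [0,0,1]
    - [0,0,1]
  spin: [0,0,0,0,0,0,0,0,0,0,0,0]

```text
clock: 13.52
eef_pos: [0.7003, 0.0106, 0.3639]
orientation: [-0.0, 0.179, 0.984, -0.0]
force: [0.4, 0.2, -2.9]
grip_width: 0.0182
grasp_force: 89.2
```

drive_tool:
  claw: [10,10,10,10,10,10,10,10,10,10,10,10]
  offset:
    - [-0.4,-0.4,0]
    - [-0.7,-0.8,0]
    - [-0.75,-0.84,0]
    - [-0.75,-0.84,0]
    - [-0.75,-0.84,0]
    - [-0.75,-0.84,0]
    - [-0.75,-0.84,0]
    - [-0.75,-0.84,0]
    - [-0.75,-0.84,0]
    - [-0.75,-0.84,0]
    - [-0.75,-0.84,0]
    - [-0.55,-0.6,0]
  spin: [0,0,0,0,0,0,0,0,0,0,0,0]

```text
clock: 14.52
eef_pos: [0.4468, -0.2716, 0.3623]
orientation: [-0.0, 0.18, 0.984, -0.0]
force: [1.4, -0.8, -1.8]
grip_width: 0.0187
grasp_force: 89.2
```

Run:
```python
from m import *
p=grab("wrist");save(p,"g.png",None,1.5);W=ptsw(p);o=robot.observe();e=o["eef_pos"];print(e,o["orientation"])
C=p["color"].astype(int)
for z0,z1 in((-.03,.01),):
    m=(W[...,2]>e[2]+z0)&(W[...,2]<e[2]+z1)&(C[...,2]>C[...,0]+60)&(np.hypot(W[...,0]-e[0],W[...,1]-e[1])<.09)
    q=W[m];print("flange",len(q),rect(q),np.median(q[:,2]),q[:,:2].min(0),q[:,:2].max(0))
    A=np.c_[q[:,:2],np.ones(len(q))];print("tilt",np.linalg.lstsq(A,q[:,2],rcond=None)[0])
    hull=cv2.convexHull((q[:,:2]*1000).astype(np.float32))[:,0]/1000;h=hull;print(len(h),circ(h,.064),np.hypot(*(h-circ(h,.064)).T))
r=near(W,(.449,-.272),.07,.09,.103);rr=np.hypot(r[:,0]-.449,r[:,1]+.272);r=r[rr>.05];print(len(r),circ(r,.058) if len(r)>20 else 0)
```

```text
[ 0.4449 -0.2743  0.3623] [-0.0008  0.1809  0.9835 -0.0016]
flange 21444 (array([ 0.4426, -0.2708]), array([121.7275, 119.2384]), -69.18217277526855) 0.35474699715327596 [ 0.3835 -0.3347] [ 0.5094 -0.2082]
tilt [-0.0012 -0.0002  0.3552]
58 [ 0.4473 -0.2718] [0.0625 0.0624 0.0632 0.0636 0.0636 0.0636 0.0633 0.0632 0.0636 0.0636
 0.0634 0.0634 0.0635 0.0635 0.0634 0.0634 0.0636 0.0639 0.0638 0.0638
 0.0637 0.0638 0.064  0.064  0.0639 0.0638 0.0638 0.064  0.064  0.064
 0.0638 0.0639 0.0641 0.0641 0.064  0.0638 0.0638 0.0638 0.0636 0.0637
 0.0636 0.0636 0.0637 0.0638 0.0639 0.0639 0.0638 0.0635 0.0634 0.0634
 0.0633 0.0635 0.0635 0.0628 0.0625 0.0614 0.0631 0.0626]
202 [ 0.4495 -0.2713]
```

View pics/g.png

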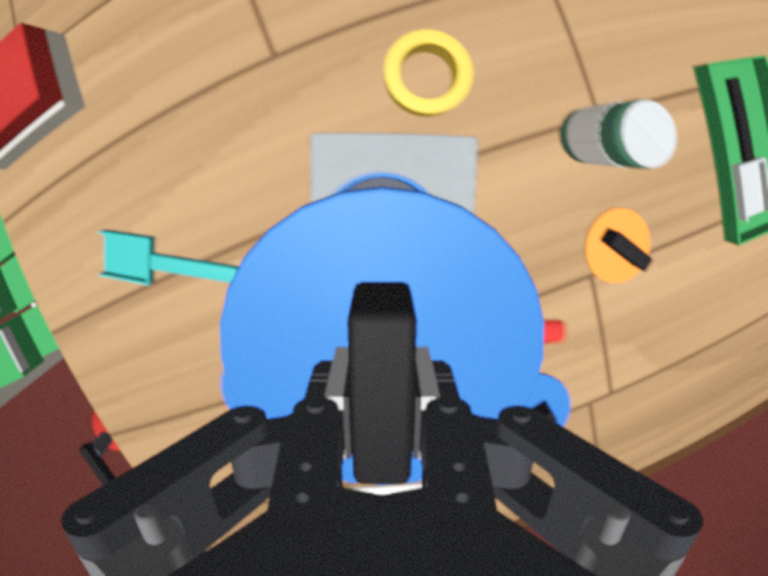

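Lid hangs level, flange centre ≈(382,300) in the picture. I lower it slightly off the lever's tab, then centre it.

drive_tool:
  claw: [10,10,10,10,10,10,10,10,10,10,10,10]
  offset:
    - [-0.19,-0.1,-0.3]
    - [0,0,-0.7]
    - [0,0,-0.8]
    - [0,0,-0.8]
    - [0,0,-0.8]
    - [0,0,-0.8]
    - [0,0,-0.8]
    - [0,0,-0.8]
    - [0,0,-0.8]
    - [0,0,-0.4]
    - [0,0,0]
    - [0,0,0]
  spin: [0,0,0,0,0,0,0,0,0,0,0,0]

```text
clock: 15.57
eef_pos: [0.4434, -0.2726, 0.1516]
orientation: [-0.0, 0.179, 0.984, 0.0]
force: [0.0, -0.6, -1.2]
grip_width: 0.0183
grasp_force: 89.2
```

drive_tool:
  claw: [10,10,10,10,10,10]
  offset:
    - [0.13,0.06,-0.1]
    - [0.13,0.05,-0.1]
    - [0,0,-0.2]
    - [0,0,0]
    - [0,0,0]
    - [0,0,0]
  spin: [0,0,0,0,0,0]

```text
clock: 16.07
eef_pos: [0.4511, -0.2699, 0.1397]
orientation: [0.0, 0.179, 0.984, -0.0]
force: [0.3, 0.1, -1.6]
grip_width: 0.0186
grasp_force: 89.2
```

Run:
```python
from m import *
s=grab("side");save(s,"h.png",(210,170,350,290),4.5)
for n in("wrist","top","side"):
    p=s if n=="side" else grab(n)
    W=ptsw(p) if n=="wrist" else pts(p);e=robot.observe()["eef_pos"];C=p["color"].astype(int)
    m=(W[...,2]>e[2]-.016)&(W[...,2]<e[2]+.004)&(C[...,2]>C[...,0]+60)&(np.hypot(W[...,0]-.449,W[...,1]+.272)<.09)
    q=W[m];h=cv2.convexHull((q[:,:2]*1000).astype(np.float32))[:,0]/1000;print(n,e,len(q),np.median(q[:,2]),circ(h,.0637))
    r=W[(W[...,2]<.105)&(W[...,2]>.093)&(C[...,2]>C[...,0]+30)&(np.hypot(W[...,0]-.449,W[...,1]+.272)<.075)]
    if len(r)>15: print(" rim",len(r),circ(r,.059))
```

```text
wrist [ 0.4512 -0.27    0.1399] 21366 0.13223179690977055 [ 0.4514 -0.2701]
top [ 0.4512 -0.27    0.1399] 312 0.13231437413310443 [ 0.453  -0.2722]
side [ 0.4512 -0.27    0.1399] 705 0.13121797108728805 [ 0.4482 -0.274 ]
 rim 89 [ 0.4474 -0.2732]
```

View pics/h.png

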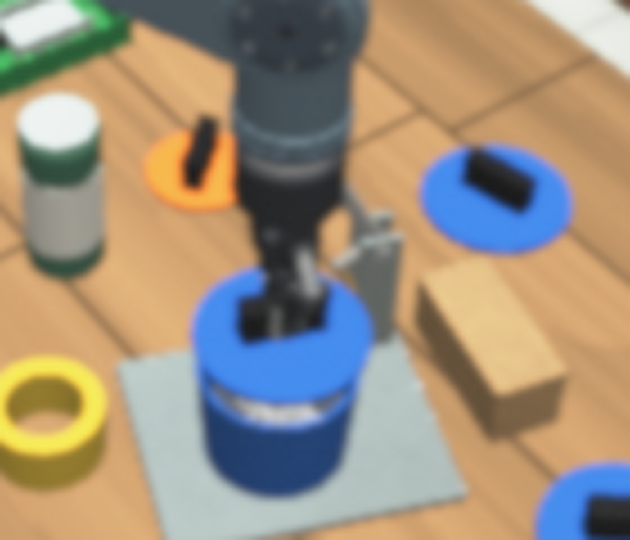

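Picture: lid centred over the tub (280,330), plug just above the rim. I shift 1.5 mm and lower it.

drive_tool:
  claw: [10,10,10,10,10,10,10]
  offset:
    - [-0.06,-0.01,-0.05]
    - [0,0,-0.12]
    - [0,0,-0.12]
    - [0,0,-0.12]
    - [0,0,-0.12]
    - [0,0,0]
    - [0,0,0]
  spin: [0,0,0,0,0,0,0]

```text
clock: 16.8
eef_pos: [0.4491, -0.2699, 0.1233]
orientation: [-0.0, 0.179, 0.984, 0.0]
force: [-1.1, 0.4, -1.7]
grip_width: 0.0187
grasp_force: 89.2
```

drive_tool:
  claw: [10,10,10,10,10,10]
  offset:
    - [0,0,-0.08]
    - [0,0,-0.08]
    - [0,0,-0.08]
    - [0,0,-0.04]
    - [0,0,0]
    - [0,0,0]
  spin: [0,0,0,0,0,0]

```text
clock: 17.3
eef_pos: [0.4494, -0.2702, 0.1154]
orientation: [0.0, 0.179, 0.984, -0.0]
force: [-0.1, 0.1, -1.4]
grip_width: 0.0183
grasp_force: 89.5
```

drive_tool:
  claw: [10,10,10,10,36,36,36,36]
  offset:
    - [0,0,-0.04]
    - [0,0,0]
    - [0,0,0]
    - [0,0,0]
    - [0,0,0]
    - [0,0,0]
    - [0,0,0]
    - [0,0,0]
  spin: [0,0,0,0,0,0,0,0]

```text
clock: 17.97
eef_pos: [0.4494, -0.2702, 0.1141]
orientation: [0.0, 0.179, 0.984, 0.0]
force: [0.2, -0.6, 0.6]
grip_width: 0.0359
grasp_force: 0.0
```

drive_tool:
  claw: [36,36,36,36,36,36,36,36,36,36]
  offset:
    - [0,0,0.3]
    - [0,0,0.6]
    - [0,0,0.9]
    - [0,0,0.9]
    - [0,0,0.9]
    - [0,0,0.9]
    - [0,0,0.9]
    - [0,0,0.9]
    - [0,0,0.9]
    - [0,0,0]
  spin: [0,0,0,0,0,0,0,0,0,0]

```text
clock: 18.8
eef_pos: [0.4511, -0.2718, 0.3374]
orientation: [0.004, 0.179, 0.984, -0.003]
force: [0.8, -0.4, 0.7]
grip_width: 0.0362
grasp_force: 0.0
```

Run:
```python
from m import *
for n in("wrist","top","side"):
    p=grab(n);W=ptsw(p) if n=="wrist" else pts(p);C=p["color"].astype(int)
    m=(W[...,2]>.09)&(W[...,2]<.125)&(C[...,2]>C[...,0]+60)&(np.hypot(W[...,0]-.449,W[...,1]+.272)<.075)
    q=W[m]
    if len(q)>50:
        h=cv2.convexHull((q[:,:2]*1000).astype(np.float32))[:,0]/1000;print(n,len(q),np.median(q[:,2]),circ(h,.0637))
        print(" tilt",np.linalg.lstsq(np.c_[q[:,:2]-[.449,-.272],np.ones(len(q))],q[:,2],rcond=None)[0])
    for l in("lever_pad","lever_hinge"):
        for d in robot.spot_point(l,p)[:2]: print(n,l,np.array(d["at"]),round(d["confidence"],2))
    R=W[(C[...,0]>150)&(C[...,1]<70)&(C[...,2]<80)&(np.hypot(W[...,0]-.52,W[...,1]+.2)<.08)&(W[...,2]>.15)]
    print(" red",len(R),R.mean(0),R.min(0),R.max(0))
    po=near(W,(.57,-.235),.05,.11,.135);print(" post",len(po),po.mean(0) if len(po) else 0)
    if n=="wrist":
        b=W[(abs(W[...,2]-.01)<.006)&(np.ptp(C,axis=-1)<35)&(np.hypot(W[...,0]-.45,W[...,1]+.27)<.17)];print(" plate",rect(b))
print(robot.observe()["eef_pos"])
```

```text
wrist 6501 0.10760147699834383 [ 0.4499 -0.2701]
 tilt [0.002  0.0001 0.1076]
wrist lever_pad [ 0.5167 -0.1997  0.2532] 0.55
wrist lever_pad [ 0.5765 -0.0026  0.0019] 0.29
wrist lever_hinge [ 0.5745 -0.2311  0.1132] 0.62
 red 285 [ 0.5002 -0.1994  0.2681] [ 0.4919 -0.2187  0.236 ] [ 0.5168 -0.1752  0.275 ]
 post 204 [ 0.5709 -0.2292  0.1233]
 plate (array([ 0.4747, -0.2676]), array([244.4216, 184.3098]), -21.688072204589844)
top 408 0.10775141972859648 [ 0.4511 -0.2722]
 tilt [ 0.0032 -0.0096  0.1079]
top lever_pad [ 0.5195 -0.2004  0.2498] 0.67
top lever_hinge [ 0.575  -0.2309  0.1165] 0.62
 red 41 [ 0.516  -0.1968  0.2618] [ 0.5045 -0.2124  0.241 ] [ 0.5266 -0.1814  0.2772]
 post 53 [ 0.5741 -0.2291  0.1259]
side 797 0.10670538541774865 [ 0.4462 -0.2741]
 tilt [0.0123 0.0181 0.1067]
side lever_pad [ 0.5206 -0.1964  0.2546] 0.68
side lever_hinge [ 0.5696 -0.2314  0.1202] 0.8<stdin>:12: RuntimeWarning: Mean of empty slice.
  ret = um.true_divide(
Traceback (most recent call last):
ValueError: zero-size array to reduction operation minimum which has no identity
```

Lid is seated: flange top at 0.1076 m, tilt under about 1°. Now the lever: fingers shut, approach the pad's upper face from the hinge side.

drive_tool:
  claw: [0,0,0,0,0,0,0,0,0,0,0]
  offset:
    - [0.3,0.16,0]
    - [0.7,0.4,0]
    - [0.7,0.4,0]
    - [0.7,0.4,0]
    - [0.7,0.4,0]
    - [0.35,0.16,0]
    - [0,0,-0.5]
    - [0,0,-0.8]
    - [0,0,-0.7]
    - [0,0,0]
    - [0,0,0]
  spin: [0,0,0,0,0,0,0,0,0,0,0]
  squeeze: 40

```text
clock: 20.17
eef_pos: [0.5522, -0.2122, 0.269]
orientation: [-0.002, 0.179, 0.984, 0.001]
force: [-0.4, -0.4, 0.4]
grip_width: -0.0002
grasp_force: 0.0
```

Run:
```python
from m import *
p=grab("side");save(p,"i.png",(210,130,350,270),4.2)
o=robot.observe();print(o["eef_pos"],o["orientation"],o["force"])
B=np.array([.4839,-.1856]);X=np.array([.929,-.370])
prev=o["eef_pos"]
for f in [1.1,.95,.8,.65,.5,.4,.3,.2,.12,.04]:
    x=.1-.15*np.cos(f)+.007*np.sin(f)+.011;z=.116+.15*np.sin(f)+.007*np.cos(f)
    w=np.r_[B+x*X,z];print(f,w,(w-prev)/.03);prev=w
```

```text
[ 0.553  -0.2127  0.2707] [-0.0001  0.179   0.9839 -0.    ] [-0.4404 -0.2254  0.2373]
1.1 [ 0.5296 -0.2038  0.2529] [-0.7794  0.2972 -0.595 ]
0.95 [ 0.5113 -0.1965  0.2421] [-0.6118  0.2437 -0.3591]
0.8 [ 0.4946 -0.1899  0.2285] [-0.5551  0.2211 -0.4535]
0.65 [ 0.48   -0.1841  0.2124] [-0.4859  0.1935 -0.5377]
0.5 [ 0.4678 -0.1792  0.1941] [-0.4058  0.1616 -0.6098]
0.4 [ 0.4612 -0.1766  0.1809] [-0.2215  0.0882 -0.4399]
0.3 [ 0.4558 -0.1744  0.167 ] [-0.1796  0.0715 -0.4615]
0.2 [ 0.4517 -0.1728  0.1527] [-0.1359  0.0541 -0.4785]
0.12 [ 0.4494 -0.1719  0.1409] [-0.0763  0.0304 -0.3918]
0.04 [ 0.448  -0.1713  0.129 ] [-0.047   0.0187 -0.3971]
```

View pics/i.png

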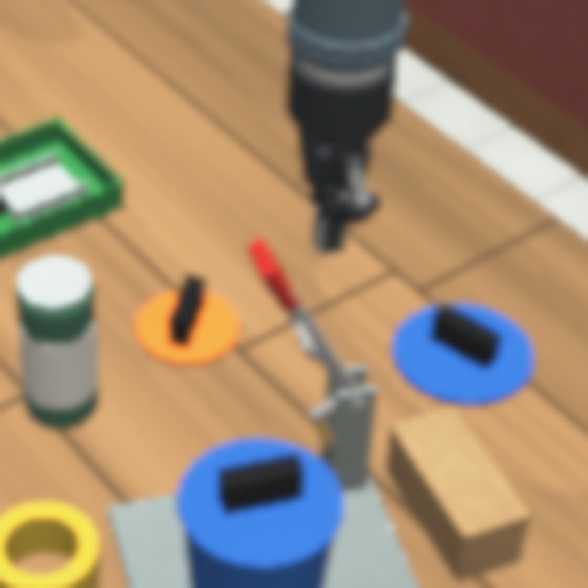

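Picture: lid level on the tub (260,500), fingertips (330,240) on the hinge side of the red pad (265,265). Press along the arc.

drive_tool:
  claw: [0,0,0,0,0,0,0,0]
  offset:
    - [-0.39,0.15,-0.3]
    - [-0.39,0.15,-0.3]
    - [-0.31,0.12,-0.18]
    - [-0.31,0.12,-0.18]
    - [-0.28,0.11,-0.23]
    - [-0.28,0.11,-0.23]
    - [-0.24,0.1,-0.27]
    - [-0.24,0.1,-0.27]
  spin: [0,0,0,0,0,0,0,0]

```text
clock: 20.88
eef_pos: [0.4833, -0.186, 0.2173]
orientation: [0.006, 0.179, 0.984, -0.002]
force: [2.7, -0.2, 14.2]
grip_width: 0.0003
grasp_force: 5.7
```

Run:
```python
from h import *
p=grab("side");print(robot.observe()["eef_pos"],robot.observe()["force"])
for l in("lever_pad",):
    for d in robot.spot_point(l,p)[:2]: print(l,np.array(d["at"]),round(d["confidence"],2))
```

```text
[ 0.48135381 -0.18510766  0.21512117] [ 2.12756247 -2.19274722  8.3307898 ]
lever_pad [ 0.477  -0.1795  0.2202] 0.49
```

drive_tool:
  claw: [0,0,0,0,0,0,0,0,0]
  offset:
    - [-0.22,0.1,-0.3]
    - [-0.22,0.09,-0.3]
    - [-0.22,0.09,-0.44]
    - [-0.18,0.07,-0.46]
    - [-0.14,0.05,-0.48]
    - [-0.08,0.03,-0.39]
    - [-0.05,0.02,-0.4]
    - [0,0,-0.06]
    - [0,0,0]
  spin: [0,0,0,0,0,0,0,0,0]

```text
clock: 21.73
eef_pos: [0.4469, -0.1708, 0.1275]
orientation: [0.001, 0.179, 0.984, -0.0]
force: [0.7, -0.5, -0.2]
grip_width: -0.0
grasp_force: 0.0
```

Force has dropped to zero, so the lever has snapped over. Retreat and check.

drive_tool:
  claw: [0,0,0,0,0,0,0,0,0,0,0]
  offset:
    - [0,0,0.3]
    - [0,0,0.8]
    - [0,0,1]
    - [0,0,1]
    - [0,0,1]
    - [0,0,1]
    - [-0.3,0.9,0.5]
    - [-0.3,0.9,0.5]
    - [-0.3,0.9,0]
    - [-0.3,0.9,0]
    - [0,0,0]
  spin: [0,0,0,0,0,0,0,0,0,0,0]

```text
clock: 22.65
eef_pos: [0.4097, -0.059, 0.3123]
orientation: [0.002, 0.177, 0.984, 0.0]
force: [-0.5, -0.3, -0.3]
grip_width: -0.0002
grasp_force: 0.0
```

Run:
```python
from m import *
p=grab("side");save(p,"j.png",(130,110,400,312),2.9)
W=pts(p);C=p["color"].astype(int)
R=W[(C[...,0]>120)&(C[...,1]<80)&(C[...,2]<90)&(np.hypot(W[...,0]-.437,W[...,1]+.167)<.08)]
print("red",len(R),np.nanmean(R,0),np.nanmax(R,0) if len(R) else 0)
m=(W[...,2]>.09)&(W[...,2]<.125)&(C[...,2]>C[...,0]+60)&(np.hypot(W[...,0]-.449,W[...,1]+.272)<.075);q=W[m]
print(len(q),np.median(q[:,2]),np.linalg.lstsq(np.c_[q[:,:2]-[.449,-.272],np.ones(len(q))],q[:,2],rcond=None)[0])
for l in("small_lid","can","carton","tape_roll","lever_pad"):
    for d in robot.spot_point(l,p)[:1]: print(l,np.array(d["at"]),round(d["confidence"],2))
```

```text
red 100 [ 0.4288 -0.1734  0.1214] [ 0.4532 -0.151   0.1262]
786 0.10658791103659238 [0.0136 0.0208 0.1066]
small_lid [ 0.5767 -0.0041  0.0004] 0.81
can [ 0.431  -0.0091  0.0009] 0.88
carton [ 0.6274 -0.3069 -0.0007] 0.6
tape_roll [ 0.3081 -0.1663 -0.0019] 0.83
lever_pad [ 0.4391 -0.1655  0.1242] 0.59
```

View pics/j.png

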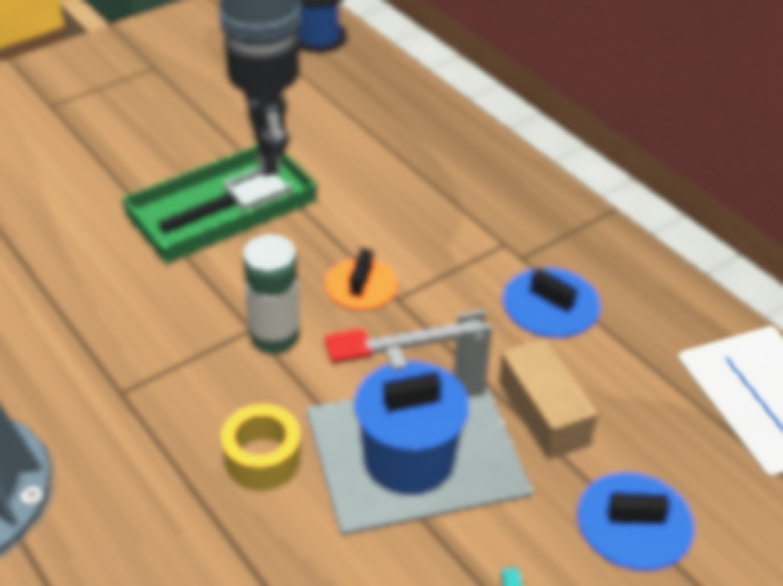

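The picture shows the lever level and down (red pad 347,345), the lid seated (410,405) and the scoop in the tray (225,205). The bystanders have not moved and nothing touches the robot.

```bash
python3 -c "
from cell import robot
print(robot.close_job())"
```

```text
the job is handed in; nothing more can be done
None
```

I handed the job in at about 23 s of the 72 s limit: the scoop lies flat in the green tray, the large blue lid is seated level on the tub, the lever is snapped down and staying down, and the orange lid, can, carton and tape roll stand where they were. The hand-in returned no verdict; this rests on my final camera check.

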